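# Press a lid onto a takeaway cup and ease the sprung lever back up

## Task

One of the two lid presses on the bar counter has a cup standing in it with its lid only laid on. Push that press's lever all the way down so that the lid is pressed home, keep it down for a good second, then let the lever come back up slowly under your hand, over a second or two, until it is fully up again; do not let it spring back. Leave the lever of the empty press alone, and let go at the end.

Things in the scene. Friction and masses are not known exactly. Their poses are not given: they have to be found in the camera images.
- grip_work (a point): Middle of the lever's grip on the grey press holding the cup (its twin is empty; left/right varies). Grip: round, black, 26 mm thick, 113 mm long, 63 mm from here to its free end, pointing towards the robot. With the lever up: z vertical, x level towards the hinge, y level across the grip and along the hinge. Height 311 mm with the lever up, 159 mm when down, moving nearly straight down.
- lever_work (a joint): Angle (rad) of that lever: 0 = up at its stop, grip 18 degrees above the hinge's level; 0.64 = down at its stop, 18 degrees below. The hinge is on the column top, 235 mm above the counter and 240 mm from the grip's middle. A spring lifts it: at the grip about 3 N starts it down, some 10 N holds it down; let go, it flies up in a fraction of a second.
- lid_work (a joint): How far the lid on the cup in that press is pressed down (m): 0 = laid on, 8 mm too high; 0.008 = fully home. The press's round plate pushes it in the last 15 percent of the lever's travel; then it stays. White paper cup 95 mm tall, 84 mm across; white lid 89 mm across. Press base 220 x 130 mm, fixed, cup centre 90 mm in front of the hinge.
- lever_spare (a joint): Angle (rad) of the lever of the other, empty press, of the same build; it rests up at 0 and must be left alone.

How it is judged:
By the outcome, as a careful person would: the job done as asked, in the order asked, and still so for the second after the job is handed in, with the robot touching nothing.
It also fails if it takes over 45 s, if anything falls off the work surface, if the arm or the gripper's body presses on something with over 40 N, if the wrist force passes 120 N, or if a joint passes its speed limit or range.

## Robot

A 6-joint arm with a two-finger parallel gripper is mounted at the origin on the work surface. World frame = base frame: x ahead of the robot, y to its left, z up, the work surface at z = 0. Lengths are in mm, angles in degrees, forces in N, time in s.
With the tool pointing down it reaches from about 300 to 850 mm from the base axis. Payload 4.2 kg.
Tool frame: the origin (TCP) lies at the very end of the fingers, on their centre line; the grasp point (between the pads) lies env.grip_point_offset behind it (env.grip_point_offset is the distance from the TCP to the grasp point, in mm); z points along the fingers, y is the direction in which the jaws open and shut (so a half turn about z gives the same grasp; the last joint's range is limited). The gripper opens to 91 mm and grips with 3 to 60 N. Pads are 32 mm wide; open, the fingers measure 118 mm over their backs; the gripper's body (76 mm by 178 mm) begins 60 mm behind the grasp point.
Start: joints at [67.895, 18.312, 89.639, -0, 72.044, -1.146], TCP at [205.679, 536.972, 213.976] pointing down, gripper open.
Joint ranges: [-177.97, 177.97], [-48.28, 115.42], [12.27, 149.76], [-77.06, 257.06], [2.81, 150.46], [-146.56, 146.56]. Speed limits (degrees/s): [147.25, 147.25, 180, 180, 180, 180].

## Interface

Orientations are given as [roll, pitch, yaw] about the fixed x, y, z axes, in that order (R = Rz(yaw) Ry(pitch) Rx(roll)).
In Python, from workcell import env, grab_frame, camera_params gives the robot as it stands. The module is installed in compiled form; this text tells all that it offers.
- The arm moves only by the shell command python3 -m creep 'ROWS' [OPENING] [FORCE]. ROWS is a JSON object of lists of equal length, an entry for each row: "offset": the shift along the tool's x, y, z in m, a list of three; "rotation": the turn, a rotation vector about the tool's x, y, z in degrees, a list of three. A call has 1 to 5 rows; each row shifts and turns the commanded pose from where the row before left it, along the tool's axes as they then stand; what a row does not reach is not made up. A row lasts 1/8 s, in which the tool goes at most 62.5 mm and 10.7 degrees, less where a joint would pass 70% of its speed; a pose out of reach is approached as far as the arm can. A call is refused whole if a number of a shift passes 0.0625 or a number of a turn 10.7, either way. A call with a gripper value outside its range is refused whole. OPENING is the closure, from 0 (fully open) to 1 (shut), set as the call begins (- or left out, the last holds). The fingers move at their own pace and stop on an object; FORCE is the grip in N (left out, the last holds). Time passes only in rows, so rows that do not move let the fingers close. It gives the time, the measured TCP pose, the force and the opening at its end, in the units of the state.
- env.state(): the state, without advancing time (a new reading comes with each control period).
- grab_frame(name): name is "side" or "top"; returns the picture (480x640x3 uint8, red, green, blue); there is no depth.
- camera_params(name): a dict with "mtx" (3x3 intrinsics, pixels), "R" (3x3) and "t" (3): a world point X has camera coordinates R X + t. Camera axes: x right, y down, z forward; pixel columns grow to the right and rows downward; lengths in mm; the calibration is good to about 2 mm. A picture is of the moment at which its call begins. camera_params takes no time and is no camera call.
- env.job_done(): hands the job in, once; it reports no verdict.
The state is a dict: "time_s": time; "qpos": joint angles; "qvel": joint speeds; "effort": joint torques, N m; "ee_pos": TCP position; "ee_rot": TCP orientation; "force": force on the tool from outside, world axes, zero at the start; "torque": the same for the moment, N m; "gripper_width": finger opening in mm.
Only numpy, scipy, OpenCV 4.12 (cv2) and the standard library are available. Lean on these libraries where they do the work, as an engineer would, in place of code of your own. Each camera call takes 0.05 s, during which the arm holds its last target.

## Working session

There is one attempt and no reset: what is moved stays moved. The work goes in short steps, Python scripts to look and compute and a shell command to move; the robot and the scene stay as the last step left them, time stands still between calls to the robot, and variables do not carry over. Pictures are saved under pics/ and viewed, and the job is handed in when it is done.

```bash
mkdir -p pics
python3 - <<'E'
from workcell import env, grab_frame, camera_params
import cv2
s=env.state();print(s, env.grip_point_offset)
for n in("side","top"):
    cv2.imwrite(f"pics/{n}0.png",grab_frame(n)[:,:,::-1]);p=camera_params(n);print(n,p)
E
```

```text
{'time_s': 0.0, 'qpos': array([ 6.78944757e+01,  1.83488974e+01,  8.97067741e+01,  2.37490683e-03,
        7.20430117e+01, -1.14533358e+00]), 'qvel': array([-0.0741572 ,  0.00368518,  0.02945349,  0.01673735, -0.03653495,
       -0.05626521]), 'effort': array([ 1.75424437e-03, -4.12467098e+01, -2.31976998e+01,  7.28501240e-02,
        4.57580318e-02, -1.70894086e-04]), 'ee_pos': array([205.47884174, 536.48822028, 213.14528817]), 'ee_rot': array([-1.79901382e+02, -4.23003522e-03,  1.59039071e+02]), 'force': array([-0.27536825, -0.21132163, -0.48888626]), 'torque': array([-0.01682413, -0.00549392, -0.01712226]), 'gripper_width': 91.3657709396388} 18.8
side {'mtx': array([[460.53472453,   0.        , 317.34572505],
       [  0.        , 460.53472453, 241.45812074],
       [  0.        ,   0.        ,   1.        ]]), 'R': array([[ 0.77552542, -0.63131189,  0.00236921],
       [-0.4145095 , -0.51202126, -0.75234042],
       [ 0.47617454,  0.58247706, -0.65877028]]), 't': array([-492.73561178,  408.82196751,  719.27235966])}
top {'mtx': array([[587.0522453 ,   0.        , 323.61115577],
       [  0.        , 587.0522453 , 244.96814988],
       [  0.        ,   0.        ,   1.        ]]), 'R': array([[-0.02543771, -0.99965861, -0.00596618],
       [-0.99535432,  0.02588165, -0.09273569],
       [ 0.09285845,  0.00357948, -0.99567289]]), 't': array([ -15.5448579 ,  619.00143031, 1239.03794845])}
```

View pics/side0.png

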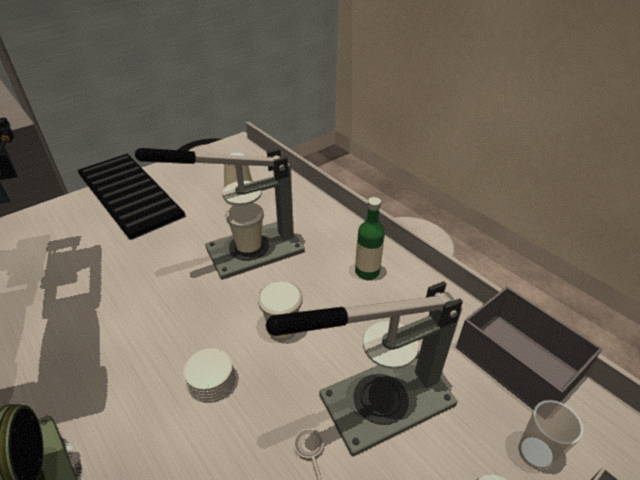

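View pics/top0.png

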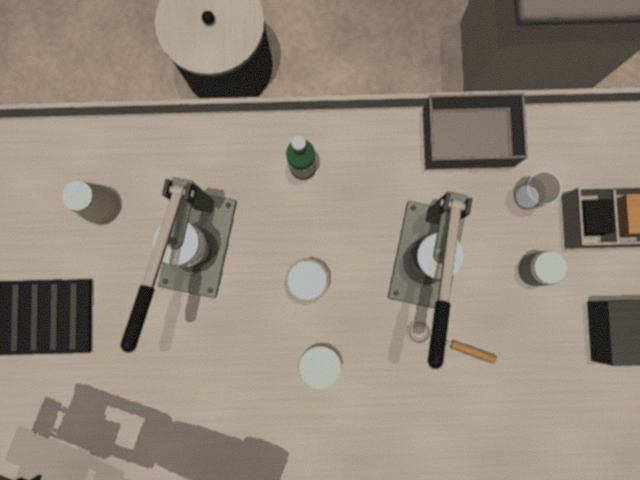

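The side view shows the cup in the far press, which is the left one in the top view. In the top view its grip runs from about (147,288) to its free end at (128,348). In the side view it runs from (195,157) to (138,154). Next I measure the grip.

```bash
cat > h.py <<'E'
import numpy as np, cv2
from workcell import camera_params
def ray(n,u,v):
    p=camera_params(n);R=p["R"];d=R.T@np.linalg.inv(p["mtx"])@[u,v,1];return -R.T@p["t"],d
def onz(n,u,v,z):
    c,d=ray(n,u,v);return c+d*(z-c[2])/d[2]
def proj(n,X):
    p=camera_params(n);q=p["mtx"]@(p["R"]@np.array(X)+p["t"]);return q[:2]/q[2]
def tri(a,b):
    c1,d1=ray("top",*a);c2,d2=ray("side",*b)
    A=np.c_[d1,-d2];k=np.linalg.lstsq(A,c2-c1,rcond=None)[0]
    p,q=c1+k[0]*d1,c2+k[1]*d2;return (p+q)/2,np.linalg.norm(p-q)
def ends(im,box,th=45):
    x0,y0,x1,y1=box;m=(im[y0:y1,x0:x1].max(2)<th).astype(np.uint8)
    n,l,s,c=cv2.connectedComponentsWithStats(m);i=1+s[1:,4].argmax()
    p=np.argwhere(l==i)[:,::-1]+[x0,y0];p=p.astype(float);m=p.mean(0)
    v=np.linalg.svd(p-m,full_matrices=False)[2][0];t=(p-m)@v
    return m+v*t.min(),m+v*t.max(),len(p)
E
python3 - <<'E'
from h import *
T=cv2.imread("pics/top0.png");S=cv2.imread("pics/side0.png")
a=ends(T,(110,275,165,360));b=ends(S,(132,140,205,170));print(a,b)
st=sorted(a[:2],key=lambda p:-p[1]);ss=sorted(b[:2],key=lambda p:p[0])
F,e1=tri(st[0],ss[0]);I,e2=tri(st[1],ss[1]);print(F,e1,I,e2,np.linalg.norm(F-I))
print("tri mid",F+(I-F)*63/113)
f=onz("top",*st[0],330.5);i=onz("top",*st[1],295.5);m=f+(i-f)*63/113
print("plane",f,i,m,"yaw",np.degrees(np.arctan2(*(i-f)[1::-1])),np.linalg.norm(f-i))
h=onz("top",178,188,240);print("hinge",h,np.degrees(np.arctan2(*(h-m)[1::-1])),np.linalg.norm((h-m)[:2]))
E
```

```text
(array([147.37557082, 286.45804138]), array([126.16945207, 350.05650169]), 849) (array([204.90466907, 150.78253717]), array([135.05395726, 156.64310387]), 857)
[426.14458157 294.18783991 323.85265976] 2.2384803272309517 [539.76407655 257.7136634  311.65247579] 21.79467696455291 119.95248926049399
tri mid [489.48996373 273.85267956 317.05078728]
plane [427.69292074 291.45848937 330.5       ] [530.67439051 268.00379528 295.5       ] [485.10736848 278.3819785  310.98672566] yaw -12.830617383604373 111.26682250717806
hinge [709.50650379 229.65575898 240.        ] -12.251070732871927 229.62843115780805
```

Triangulation and ray-on-plane agree to a few mm. I take grip_work as about (486, 278.5, 311) with the grip's yaw towards the hinge at -12.5°. The plan is to lift, turn the tool yaw to 167.5° and grasp from above.

```bash
python3 -m creep '{"offset":[[0,0,-0.055],[0,0,-0.055],[0,0,-0.055],[0,0,0],[0,0,0]],"rotation":[[0,0,0],[0,0,-4.25],[0,0,-4.25],[0,0,0],[0,0,0]]}' 0
cat > to.py <<'E'
import sys,numpy as np
from workcell import env
from scipy.spatial.transform import Rotation as Ro
s=env.state();R=Ro.from_euler("xyz",s["ee_rot"],degrees=True)
t=np.array(list(map(float,sys.argv[1:4])))
print("t",round(s["time_s"],3),"pos",s["ee_pos"].round(1),"rot",s["ee_rot"].round(1),"toolshift mm",R.inv().apply(t-s["ee_pos"]).round(1),"F",s["force"].round(1),"w",round(s["gripper_width"],1))
if len(sys.argv)>4:
  q=Ro.from_euler("xyz",[180,0,float(sys.argv[4])],degrees=True);print("rotvec",(R.inv()*q).as_rotvec(degrees=True).round(2))
E
python3 to.py 486 278.5 370 167.5
```

```text
time_s: 0.72
ee_pos: [205.5, 536.6, 377.9]
ee_rot: [-179.9, -0.0, 167.5]
force: [0.6, -0.2, -0.2]
gripper_width: 91.1
t 0.725 pos [205.5 536.6 377.9] rot [-179.9   -0.   167.5] toolshift mm [-329.6 -191.4    8.1] F [ 0.6 -0.2 -0.2] w 91.1
rotvec [-0.09 -0.01  0.02]
```

```bash
python3 -m creep '{"offset":[[-0.04,-0.023,0],[-0.04,-0.023,0],[-0.04,-0.023,0],[-0.04,-0.023,0],[-0.04,-0.023,0]],"rotation":[[0,0,0],[0,0,0],[0,0,0],[0,0,0],[0,0,0]]}'
python3 -m creep '{"offset":[[-0.04,-0.023,0],[-0.04,-0.023,0],[-0.04,-0.023,0],[0,0,0],[0,0,0]],"rotation":[[0,0,0],[0,0,0],[0,0,0],[0,0,0],[0,0,0]]}'
python3 to.py 486 278.5 370 167.5
python3 - <<'E'
from workcell import grab_frame
import cv2
for n in("side","top"):
    cv2.imwrite(f"pics/{n}1.png",grab_frame(n)[:,:,::-1])
E
```

```text
time_s: 1.35
ee_pos: [376.6, 379.9, 376.6]
ee_rot: [-179.8, -0.1, 167.5]
force: [0.2, 0.3, -0.3]
gripper_width: 91.3
time_s: 1.98
ee_pos: [477.8, 288.3, 377.4]
ee_rot: [-179.9, -0.2, 167.5]
force: [-0.3, -0.4, 0.1]
gripper_width: 91.2
t 1.975 pos [477.8 288.3 377.4] rot [-179.9   -0.2  167.5] toolshift mm [-10.1  -7.7   7.3] F [-0.3 -0.4  0.1] w 91.2
rotvec [-0.1  -0.17  0.02]
```

View pics/side1.png

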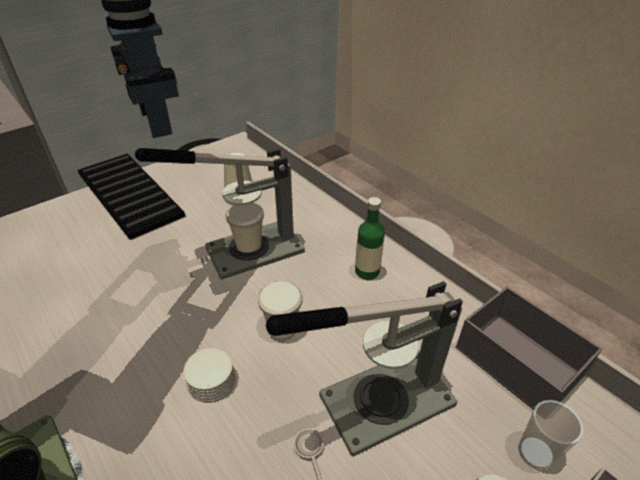

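View pics/top1.png

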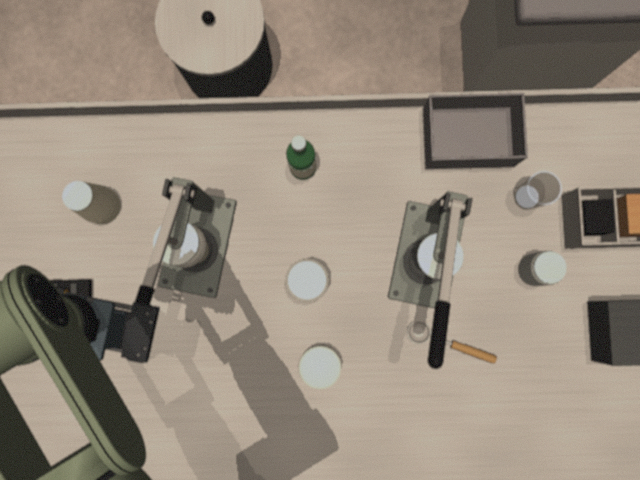

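The gripper is above the left grip: in the side view its finger tips are near (160,135), and in the top view the body covers the grip around (140,320). Next I centre it and descend to TCP z of about 292.

```bash
python3 -m creep '{"offset":[[-0.010,-0.008,0],[0,0,0.03],[0,0,0.03],[0,0,0.015],[0,0,0.010]],"rotation":[[0,0,0],[0,0,0],[0,0,0],[0,0,0],[0,0,0]]}' 0
python3 -m creep '{"offset":[[0,0,0],[0,0,0]],"rotation":[[0,0,0],[0,0,0]]}'
python3 to.py 486 278.5 292 167.5
python3 - <<'E'
from workcell import grab_frame
import cv2
im=grab_frame("side")[:,:,::-1]
cv2.imwrite(f"pics/side2.png",cv2.resize(im[60:300,60:360],None,fx=2,fy=2))
E
```

```text
time_s: 2.7
ee_pos: [486.6, 278.3, 293.7]
ee_rot: [180.0, 0.0, 167.6]
force: [-0.7, -0.2, 0.4]
gripper_width: 91.0
time_s: 2.95
ee_pos: [486.9, 278.6, 295.0]
ee_rot: [179.9, 0.1, 167.5]
force: [-0.2, -0.6, -0.1]
gripper_width: 91.5
t 2.95 pos [486.9 278.6 295. ] rot [1.799e+02 1.000e-01 1.675e+02] toolshift mm [ 0.9 -0.3  3. ] F [-0.2 -0.6 -0.1] w 91.5
rotvec [0.08 0.08 0.05]
```

View pics/side2.png

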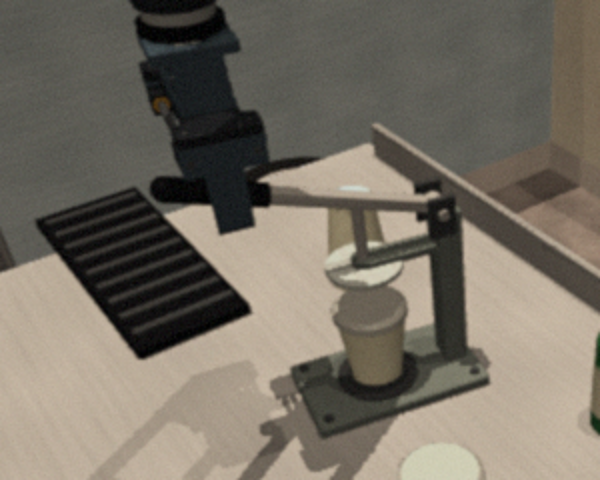

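The fingers straddle the grip, with the near finger at (235,200) in the crop. I go 3 mm lower and close.

```bash
python3 -m creep '{"offset":[[0,0,0.003],[0,0,0],[0,0,0],[0,0,0],[0,0,0]],"rotation":[[0,0,0],[0,0,0],[0,0,0],[0,0,0],[0,0,0]]}' 1 30
python3 -m creep '{"offset":[[0,0,0],[0,0,0],[0,0,0]],"rotation":[[0,0,0],[0,0,0],[0,0,0]]}'
python3 to.py 486 278.5 292 167.5
```

```text
time_s: 3.62
ee_pos: [486.5, 278.3, 291.0]
ee_rot: [180.0, 0.0, 167.5]
force: [0.8, 0.3, -0.6]
gripper_width: 43.9
time_s: 4.0
ee_pos: [486.7, 279.0, 291.0]
ee_rot: [179.9, 0.0, 167.5]
force: [0.9, 2.7, -0.9]
gripper_width: 25.8
t 4.0 pos [486.7 279.  291. ] rot [179.9   0.  167.5] toolshift mm [ 0.5 -0.7 -1. ] F [ 0.9  2.7 -0.9] w 25.8
rotvec [0.1  0.01 0.05]
```

I have the grip: width is 25.8 mm against 26 mm. Now I go down along the 240 mm arc.

```bash
python3 -m creep '{"offset":[[0.0022,0,0.0074],[0.0022,0,0.0074],[0.0017,0,0.0075],[0.0017,0,0.0075],[0.0013,0,0.0076]],"rotation":[[0,0,0],[0,0,0],[0,0,0],[0,0,0],[0,0,0]]}'
python3 -m creep '{"offset":[[0.0012,0,0.0076],[0.0008,0,0.0077],[0.0007,0,0.0077],[0.0003,0,0.0077],[0.0002,0,0.0077]],"rotation":[[0,0,0],[0,0,0],[0,0,0],[0,0,0],[0,0,0]]}'
python3 to.py 474.7 281 216 167.5
```

```text
time_s: 4.62
ee_pos: [477.5, 281.0, 253.5]
ee_rot: [179.9, 0.0, 167.6]
force: [-1.5, 3.6, 5.3]
gripper_width: 24.9
time_s: 5.25
ee_pos: [474.5, 281.7, 215.4]
ee_rot: [179.9, 0.0, 167.6]
force: [-0.4, 4.0, 8.2]
gripper_width: 25.1
t 5.25 pos [474.5 281.7 215.4] rot [179.9   0.  167.6] toolshift mm [-0.4 -0.7 -0.6] F [-0.4  4.   8.2] w 25.1
rotvec [0.12 0.03 0.06]
```

```bash
python3 -m creep '{"offset":[[-0.0002,0,0.0077],[-0.0003,0,0.0077],[-0.0007,0,0.0077],[-0.0008,0,0.0077],[-0.0012,0,0.0076]],"rotation":[[0,0,0],[0,0,0],[0,0,0],[0,0,0],[0,0,0]]}'
python3 -m creep '{"offset":[[-0.0013,0,0.0076],[-0.0017,0,0.0075],[-0.0017,0,0.0075]],"rotation":[[0,0,0],[0,0,0],[0,0,0]]}'
python3 to.py 486 278.5 139 167.5
```

```text
time_s: 5.88
ee_pos: [477.4, 281.1, 177.1]
ee_rot: [179.9, 0.0, 167.6]
force: [-3.3, 5.0, 8.0]
gripper_width: 25.5
time_s: 6.25
ee_pos: [481.9, 280.1, 154.8]
ee_rot: [179.9, 0.0, 167.6]
force: [-3.6, 3.7, 10.7]
gripper_width: 25.4
t 6.25 pos [481.9 280.1 154.8] rot [179.9   0.  167.6] toolshift mm [-4.3 -0.7 15.8] F [-3.6  3.7 10.7] w 25.4
rotvec [0.12 0.   0.05]
```

```bash
python3 -m creep '{"offset":[[-0.0022,0,0.0074],[-0.0022,0,0.006],[0,0,0.002],[0,0,0.001],[0,0,0]],"rotation":[[0,0,0],[0,0,0],[0,0,0],[0,0,0],[0,0,0]]}'
python3 to.py 486 278.5 139 167.5
```

```text
time_s: 6.88
ee_pos: [486.2, 279.1, 139.9]
ee_rot: [179.9, 0.0, 167.6]
force: [-5.4, 3.3, 16.2]
gripper_width: 25.3
t 6.875 pos [486.2 279.1 139.9] rot [179.9   0.  167.6] toolshift mm [ 0.1 -0.7  0.9] F [-5.4  3.3 16.2] w 25.3
rotvec [0.14 0.04 0.05]
```

```bash
python3 -m creep '{"offset":[[0,0,0.002],[0,0,0]],"rotation":[[0,0,0],[0,0,0]]}' - 45
python3 -m creep '{"offset":[[0,0,0.002],[0,0,0]],"rotation":[[0,0,0],[0,0,0]]}'
python3 to.py 486 278.5 139 167.5
```

```text
time_s: 7.12
ee_pos: [486.4, 279.2, 139.3]
ee_rot: [179.8, 0.1, 167.6]
force: [-7.3, 2.1, 22.8]
gripper_width: 24.9
time_s: 7.38
ee_pos: [486.6, 279.1, 138.8]
ee_rot: [179.8, 0.2, 167.6]
force: [-9.4, 1.7, 29.9]
gripper_width: 25.0
t 7.375 pos [486.6 279.1 138.8] rot [179.8   0.2 167.6] toolshift mm [ 0.5 -0.8 -0.2] F [-9.4  1.7 29.9] w 25.0
rotvec [0.21 0.17 0.06]
```

The force rises steeply for very little travel (+7 N for 0.5 mm), which suggests the stop. I check by picture and hold.

```bash
python3 -m creep '{"offset":[[0,0,0.001],[0,0,0],[0,0,0],[0,0,0],[0,0,0]],"rotation":[[0,0,0],[0,0,0],[0,0,0],[0,0,0],[0,0,0]]}'
python3 -m creep '{"offset":[[0,0,0],[0,0,0],[0,0,0],[0,0,0],[0,0,0]],"rotation":[[0,0,0],[0,0,0],[0,0,0],[0,0,0],[0,0,0]]}'
python3 to.py 486 278.5 139 167.5
python3 - <<'E'
from workcell import grab_frame
import cv2
im=grab_frame("side")[:,:,::-1]
cv2.imwrite(f"pics/side3.png",cv2.resize(im[80:300,100:340],None,fx=2.5,fy=2.5))
E
```

```text
time_s: 8.0
ee_pos: [486.7, 279.1, 138.7]
ee_rot: [179.8, 0.2, 167.6]
force: [-10.7, 0.0, 35.7]
gripper_width: 25.1
time_s: 8.62
ee_pos: [486.7, 279.1, 138.7]
ee_rot: [179.8, 0.2, 167.6]
force: [-9.8, 0.8, 35.8]
gripper_width: 25.4
t 8.625 pos [486.7 279.1 138.7] rot [179.8   0.2 167.6] toolshift mm [ 0.5 -0.8 -0.4] F [-9.8  0.8 35.8] w 25.4
rotvec [0.23 0.2  0.06]
```

View pics/side3.png

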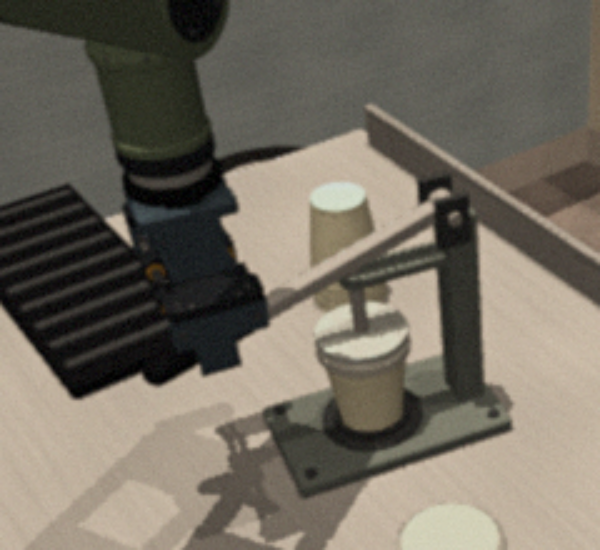

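The plate sits flat on the lid at about (360,330) in the crop. Grip travel was 152.3 mm, the full amount, and it didn't move further between 23 and 36 N. I hold 0.4 s more, unload the overtravel, and rise over about 2 s.

```bash
python3 -m creep '{"offset":[[0,0,0],[0,0,0],[0,0,0],[0,0,-0.003],[0,0,-0.0025]],"rotation":[[0,0,0],[0,0,0],[0,0,0],[0,0,0],[0,0,0]]}'
python3 -m creep '{"offset":[[0.0028,0,-0.0092],[0.0025,0,-0.0093],[0.0021,0,-0.0094],[0.0017,0,-0.0094],[0.0014,0,-0.0095]],"rotation":[[0,0,0],[0,0,0],[0,0,0],[0,0,0],[0,0,0]]}'
python3 -m creep '{"offset":[[0.0009,0,-0.0096],[0.0006,0,-0.0096],[0.0002,0,-0.0096],[-0.0002,0,-0.0096],[-0.0006,0,-0.0096]],"rotation":[[0,0,0],[0,0,0],[0,0,0],[0,0,0],[0,0,0]]}'
python3 to.py 486.7 279 291 167.5
```

```text
time_s: 9.3
ee_pos: [486.0, 279.2, 140.5]
ee_rot: [179.8, 0.0, 167.5]
force: [-4.1, 5.0, 8.6]
gripper_width: 25.1
time_s: 9.93
ee_pos: [477.1, 281.1, 185.6]
ee_rot: [179.9, 0.1, 167.5]
force: [3.6, 3.7, 4.2]
gripper_width: 25.0
time_s: 10.55
ee_pos: [476.9, 281.2, 233.2]
ee_rot: [179.9, 0.2, 167.5]
force: [5.9, 4.6, 1.7]
gripper_width: 25.3
t 10.55 pos [476.9 281.2 233.2] rot [179.9   0.2 167.5] toolshift mm [-10.2   0.1 -57.8] F [5.9 4.6 1.7] w 25.3
rotvec [0.11 0.17 0.03]
```

```bash
python3 -m creep '{"offset":[[-0.0009,0,-0.0096],[-0.0014,0,-0.0095],[-0.0017,0,-0.0094],[-0.0021,0,-0.0094],[-0.0022,0,-0.0080]],"rotation":[[0,0,0],[0,0,0],[0,0,0],[0,0,0],[0,0,0]]}'
python3 to.py 486.7 279 291 167.5
python3 -m creep '{"offset":[[-0.0018,0,-0.006],[-0.001,0,-0.0035],[0,0,-0.0015],[0,0,0]],"rotation":[[0,0,0],[0,0,0],[0,0,0],[0,0,0]]}'
python3 to.py 486.7 279 291 167.5
```

```text
time_s: 11.18
ee_pos: [485.1, 279.4, 278.2]
ee_rot: [179.9, 0.1, 167.5]
force: [7.9, 5.4, -1.1]
gripper_width: 25.2
t 11.175 pos [485.1 279.4 278.2] rot [1.799e+02 1.000e-01 1.675e+02] toolshift mm [ -1.6   0.  -12.8] F [ 7.9  5.4 -1.1] w 25.2
rotvec [0.07 0.13 0.02]
time_s: 11.68
ee_pos: [487.5, 278.8, 286.2]
ee_rot: [-180.0, -0.0, 167.5]
force: [8.6, 6.3, -10.7]
gripper_width: 25.1
t 11.675 pos [487.5 278.8 286.2] rot [-180.    -0.   167.5] toolshift mm [ 0.8  0.1 -4.8] F [  8.6   6.3 -10.7] w 25.1
rotvec [-0.04 -0.04  0.02]
```

The tool is being pulled down with 10.7 N at z=286, so the lever seems to be at its up stop, with some slip in the pads. I check against the first picture.

Run:
```python
from workcell import grab_frame
import cv2,numpy as np
im=grab_frame("side")[:,:,::-1]; cv2.imwrite("pics/side4full.png",im)
o=cv2.imread("pics/side0.png")
f=lambda a:cv2.resize(a[130:230,120:310],None,fx=4,fy=2.9)
cv2.imwrite("pics/side4.png",np.vstack([f(o),f(im)]))
```

```text
(no output)
```

View pics/side4.png

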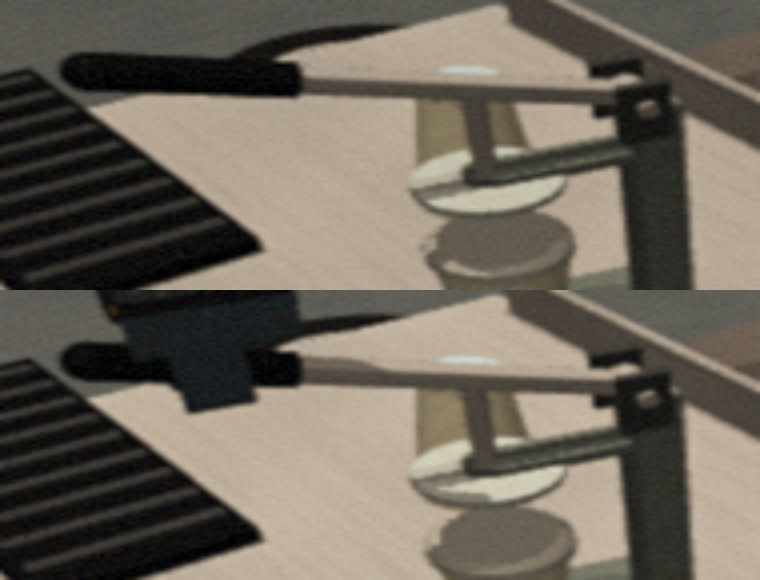

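The lever is back in its original position: the grip end is at (62,71) in the crop both before and after. The lid is visibly lower. I relax the upward pull, open, and retreat straight up.

```bash
python3 -m creep '{"offset":[[0,0,0.0015],[0,0,0.001],[0,0,0]],"rotation":[[0,0,0],[0,0,0],[0,0,0]]}'
python3 -m creep '{"offset":[[0,0,0],[0,0,0],[0,0,0],[0,0,0],[0,0,0]],"rotation":[[0,0,0],[0,0,0],[0,0,0],[0,0,0],[0,0,0]]}' 0
python3 to.py 486.7 279 291 167.5
```

```text
time_s: 12.1
ee_pos: [487.4, 278.8, 285.9]
ee_rot: [180.0, 0.1, 167.5]
force: [6.0, 3.9, -1.7]
gripper_width: 25.0
time_s: 12.72
ee_pos: [486.1, 278.2, 287.5]
ee_rot: [-180.0, 0.0, 167.5]
force: [-0.1, -0.3, 0.2]
gripper_width: 72.2
t 12.725 pos [486.1 278.2 287.5] rot [-180.     0.   167.5] toolshift mm [-0.4  0.9 -3.5] F [-0.1 -0.3  0.2] w 72.2
rotvec [-0.01  0.    0.04]
```

```bash
python3 -m creep '{"offset":[[0,0,0],[0,0,0],[0,0,-0.02],[0,0,-0.04],[0,0,-0.05]],"rotation":[[0,0,0],[0,0,0],[0,0,0],[0,0,0],[0,0,0]]}' 0
python3 -m creep '{"offset":[[0.04,0.02,0],[0.04,0.02,0],[0.03,0.02,0],[0,0,0],[0,0,0]],"rotation":[[0,0,0],[0,0,0],[0,0,0],[0,0,0],[0,0,0]]}'
python3 - <<'E'
from workcell import grab_frame
import cv2,numpy as np
from h import *
im=grab_frame("side")[:,:,::-1]
o=cv2.imread("pics/side0.png")
print(ends(o,(132,140,205,170)),ends(im,(132,140,205,170)))
f=lambda a:cv2.resize(a[130:230,120:310],None,fx=4,fy=2.9)
cv2.imwrite("pics/side5.png",np.vstack([f(o),f(im)]))
print("spare diff",cv2.absdiff(o[270:460,260:470],im[270:460,260:470].copy()).mean())
E
```

```text
time_s: 13.35
ee_pos: [485.8, 278.2, 397.8]
ee_rot: [-179.9, -0.1, 167.5]
force: [0.9, 0.8, 0.1]
gripper_width: 91.7
time_s: 13.98
ee_pos: [392.0, 360.4, 397.4]
ee_rot: [-180.0, 0.0, 167.5]
force: [0.6, -0.0, 0.4]
gripper_width: 91.1
(array([204.90466907, 150.78253717]), array([135.05395726, 156.64310387]), 857) (array([204.8912519 , 150.89600174]), array([135.04979508, 156.60876984]), 852)
spare diff 4.7373934837092735
```

View pics/side5.png

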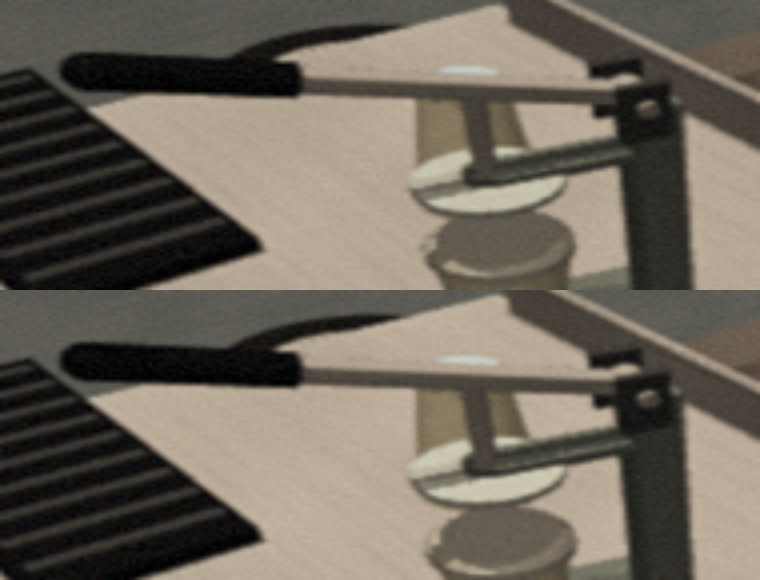

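The lever matches its starting picture to 0.1 px. One last number before handing in: how far the lid dropped.

Run:
```python
from workcell import grab_frame
from h import *
o=cv2.imread("pics/side0.png");im=grab_frame("side")[:,:,::-1].copy();cv2.imwrite("pics/side6.png",im)
X=onz("side",246,210,100);print("expected px for 8mm",proj("side",X-[0,0,8])-proj("side",X))
k=8;up=lambda a:cv2.resize(cv2.cvtColor(a,cv2.COLOR_BGR2GRAY)[195:245,215:275],None,fx=k,fy=k,interpolation=cv2.INTER_CUBIC)
A,B=up(o),up(im)
for nm,(y0,y1,x0,x1) in dict(lid_top=(9,25,12,52),lid_rim=(14,28,12,52),cup_low=(36,48,15,50)).items():
    t=A[y0*k:y1*k,x0*k:x1*k];w=B[(y0-6 if y0+6<40 else y0-6)*k:min(50,y1+6)*k,(x0-4)*k:(x1+4)*k]
    r=cv2.matchTemplate(w,t,cv2.TM_CCOEFF_NORMED);_,s,_,l=cv2.minMaxLoc(r);print(nm,l[0]/k-4,l[1]/k-6,round(s,3))
g=lambda a:cv2.resize(a[190:265,200:310],None,fx=5,fy=4)
cv2.imwrite("pics/lid.png",np.vstack([g(o),g(im)]))
```

```text
expected px for 8mm [0.32548386 2.60335938]
lid_top 0.625 2.75 0.945
lid_rim 0.5 2.375 0.958
cup_low 0.0 0.0 0.985
```

View pics/lid.png

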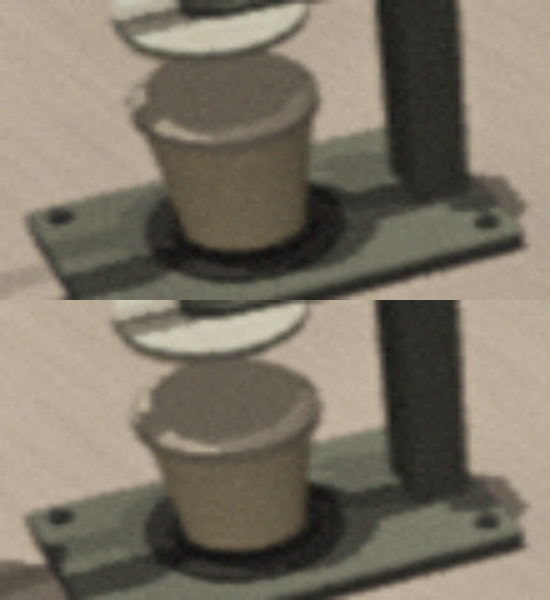

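The lid dropped by 2.4–2.75 px, against 2.6 px expected for 8 mm. The cup did not move.

```bash
python3 -c "
from workcell import env
print(env.job_done())"
```

```text
the job is handed in; nothing more can be done
None
```

The lid is pressed home, the lever is back up, and I handed the job in at about 14 s of the 45 s allowed. The cup was in the left press. I gripped its lever and took it down its arc to the stop. I held it there for more than 1.5 s, brought it back up still gripped in about 2.3 s, then let go and moved away.

**Last checks**
- **At the stop:** the grip travelled 152 mm, the full amount, and the force rose to 36 N at the stop with no further travel.
- **Lever afterwards:** it is back within 0.15 px of its starting picture.
- **Lid:** it is lower by 2.4–2.75 px, where 8 mm should give 2.6 px. The cup itself did not move.
- **Empty press:** I never went near its lever. A before-and-after comparison of that area showed a mean difference of 4.7 grey levels; I took this as image noise and did not look closer.

**One disagreement:** on the way up the tool stopped at z = 286 mm instead of 291 mm, with a brief 11 N pull against the up stop. The grip had slipped about 5 mm in the pads. I eased the pull to about 2 N before opening, and the lever stayed at its up stop.

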